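# Pack the sealed goods into the food parcel tray

## Robot

A 7-joint arm with a two-finger parallel gripper is mounted at the origin on the work surface. World frame = base frame: x ahead of the robot, y to its left, z up, the work surface at z = 0. Lengths are in m, angles in rad, forces in N, time in s.
With the tool pointing down it reaches from about 0.425 to 0.925 m from the base axis. Payload 6.8 kg.
Tool frame: the origin (TCP) lies at the very end of the fingers, on their centre line; the grasp point (between the pads) lies 19 mm behind it; z points along the fingers, y is the line along which they close (so a half turn about z gives the same grasp; the last joint's range is limited). The gripper opens to 85 mm and grips with 20 to 120 N. Pads are 22 mm wide; open, the fingers measure 114 mm over their backs; the gripper's body (76 mm by 85 mm) begins 54 mm behind the grasp point. The pads swing forward as they close: fully open they stand 13 mm farther back than shut.
Start: joints at [-1.295, 0.477, 0.022, 1.555, -0.011, 1.109, -0.083], TCP at [0.253, 0.626, 0.231] pointing down, gripper open.
Joint ranges: [-2.96, 2.96], [-0.34, 2.1], [-1.41, 1.46], [0.24, 2.44], [-1.37, 4.51], [0.17, 1.92], [-2.96, 2.96]. Speed limits (rad/s): [2.39, 2.39, 3.14, 3.14, 3.14, 3.14, 3.14].

## Interface

Orientations are given as a unit quaternion [w, x, y, z].
In Python, from station import readout, viewer, bot gives the robot as it stands. The module is installed in compiled form; this text tells all that it offers.
- The arm moves only by the shell command python3 -m handwheel 'ROWS' [FORCE]. ROWS is JSON, a list of rows, each a list of 3 entries, a list of its own where there are three numbers: the shift along the tool's x, y, z in mm, then the turn, a rotation vector about the tool's x, y, z in degrees, then the gripper command: -1 is fully open, 1 is shut, values between are in proportion. In form: [[[x, y, z], [ax, ay, az], grip], ...]. A call has 1 to 20 rows; each row is the pose to reach, as a shift and turn from the pose commanded when the call began, along the tool's axes at that moment; what a row does not reach only later rows make up. A row lasts 1/12 s, in which the tool goes at most 41.7 mm and 7.16 degrees, less where a joint would pass 70% of its speed; a pose out of reach is approached as far as the arm can. A call with a gripper value outside its range is refused whole. The fingers move at their own pace and stop on an object; FORCE is the grip in N (left out, the last holds). Time passes only in rows, so rows that repeat a pose let the fingers close. It gives the time, the measured TCP pose, the force and the opening at its end, in the units of the state.
- readout.get_obs(): the state, without advancing time (a new reading comes with each control period).
- viewer.read_camera(name): name is "scene" or "top" or "wrist"; returns a dict with "frame" (400x640x3 uint8, red, green, blue), "fx", "fy", "cx", "cy" (pixels), "dist" ([k1, k2, p1, p2, k3] as OpenCV has them; the pictures are not rectified), "rvec" (rotation vector, rad) and "tvec" (3), from world to camera coordinates, as OpenCV has them; the wrist camera has in their place "tool_from_camera" (4x4, takes a point from camera to tool coordinates, whose origin is the TCP and whose axes are the flange's). Camera axes: x right, y down, z forward; pixel columns grow to the right and rows downward; lengths in m; the calibration is good to about 2 mm. A picture is of the moment at which its call begins: read the wrist's pose just before it. There is no depth.
- bot.hand_in(): hands the job in, once; it reports no verdict.
Trained networks look in a picture, given as the dict that the camera call returned (one of the last four; its "shot" number tells which), for a name from the list of things; names that differ only in an ending like _2 or _b are one class to them, and where a whole thing is asked for, a point or a joint stands for the part that bears it (a point fixed in the world has none). Each returns a list of dicts, best first, with "score" (0 to 1); they miss things now and then, are a little off and sometimes report something else, mostly with a low value. They report only what shows in the picture. A call takes as long as a camera call.
- viewer.search_frame(picture, target): "rect" ([centre column, centre row, width, height] in pixels, round what is visible of it).
- viewer.outline_of(picture, target): "mask" (400x640 bool, what is visible of it) and "rect" ([centre column, centre row, width, height] in pixels, round what is visible of it).
The state is a dict: "t": time; "q": joint angles; "joint_vel": joint speeds; "joint_torque": joint torques, N m; "eef_pos": TCP position; "tool_rot": TCP orientation; "contact_force": force on the tool from outside, world axes, zero at the start; "torque": the same for the moment, N m; "gripper_width": opening from 0.0 (shut) to 1.0 (fully open).
Only numpy, scipy, OpenCV 4.12 (cv2) and the standard library are available. Lean on these libraries where they do the work, as an engineer would, in place of code of your own. Each camera call takes 0.05 s, during which the arm holds its last target. There are 200 camera calls.

## Task

Pack the food parcel: stand each of the four sealed goods (slim tin, lidded jar, square tin and carton) upright on the floor of the nest of its own shape in the cardboard tray, setting them down rather than dropping them. The opened tin and the opened jar without a lid must not be given out: leave them standing where they are.

Things in the scene. Friction and masses are not known exactly. Their poses are not given: they have to be found in the camera images.
- slim_tin: Sealed slim food tin, bare steel ends and white paper label, closed flat steel top; diameter 50 mm, height 92 mm, about 0.2 kg. It belongs in the small round nest. Stands upright on the table; origin: centre of its underside, z up.
- jar: Sealed amber glass jar, paper label and flat steel screw lid; diameter 66 mm (lid 63 mm, from 61 to 78 mm above the origin), height 78 mm, about 0.3 kg. It belongs in the large round nest. Stands upright on the table; origin: centre of its underside, z up.
- square_tin: Sealed square aluminium tin with paper label; 50 x 50 mm, height 81 mm, about 0.16 kg. It belongs in the square nest. x and y run along its sides. Stands upright on the table; origin: centre of its underside, z up.
- carton: Closed oblong cardboard carton with a pale tape strip along the top; 76 mm long (its x), 40 mm wide (its y), height 62 mm, about 0.18 kg. It belongs in the oblong nest. Stands upright on the table; origin: centre of its underside, z up.
- opened_tin: Look-alike to leave alone: opened, empty slim tin of bare steel, without a top, so that one sees into it; diameter 50 mm, height 92 mm. Stands upright on the table; origin: centre of its underside, z up.
- opened_jar: Look-alike to leave alone: opened, empty amber glass jar with neither lid nor label, open mouth; diameter 66 mm, height 66 mm. Stands upright on the table; origin: centre of its underside, z up.
- nest_small_round: Fixed grey pulp nest for the slim tin in the shallow tray (226 mm square, walls 22 mm): plate 104 x 104 x 3 mm, with a pale 3 mm rim (top 18 mm above the origin) round a round space 66 mm across. Origin: centre of its underside, 4 mm above the table; the thing stands 3 mm above the origin. x, y along the plate's edges. Nests lie two by two, 106 mm apart, in varying places.
- nest_large_round: Fixed grey pulp nest for the lidded jar in the shallow tray (226 mm square, walls 22 mm): plate 104 x 104 x 3 mm, with a pale 3 mm rim (top 18 mm above the origin) round a round space 82 mm across. Origin: centre of its underside, 4 mm above the table; the thing stands 3 mm above the origin. x, y along the plate's edges. Nests lie two by two, 106 mm apart, in varying places.
- nest_square: Fixed grey pulp nest for the square tin in the shallow tray (226 mm square, walls 22 mm): plate 104 x 104 x 3 mm, with a pale 3 mm rim (top 18 mm above the origin) round a square space 66 x 66 mm. Origin: centre of its underside, 4 mm above the table; the thing stands 3 mm above the origin. x, y along the plate's edges and the rim's sides. Nests lie two by two, 106 mm apart, in varying places.
- nest_oblong: Fixed grey pulp nest for the carton in the shallow tray (226 mm square, walls 22 mm): plate 104 x 104 x 3 mm, with a pale 3 mm rim (top 18 mm above the origin) round an oblong space 92 mm (x) by 56 mm (y). Origin: centre of its underside, 4 mm above the table; the thing stands 3 mm above the origin. x, y along the plate's edges and the rim's sides. Nests lie two by two, 106 mm apart, in varying places.

How it is judged:
At the end, for the whole second after the job is handed in: Each sealed thing stands in its own nest: within 13 mm of the nest's centre, underside less than 7 mm above the nest's origin, upright within 0.12 rad, at rest. The opened tin and jar stand upright (0.12 rad) within 30 mm of their starts (horizontal distance between slim_tin and nest_small_round below 0.013 m and z of slim_tin in the frame of nest_small_round below 0.007 m and angle between each of slim_tin, jar, square_tin, carton, opened_tin, opened_jar's own z axis and vertical below 0.12 rad and linear speed of each of slim_tin, jar, square_tin, carton below 0.02 m/s and horizontal distance between jar and nest_large_round below 0.013 m and z of jar in the frame of nest_large_round below 0.007 m and horizontal distance between square_tin and nest_square below 0.013 m and z of square_tin in the frame of nest_square below 0.007 m and horizontal distance between carton and nest_oblong below 0.013 m and z of carton in the frame of nest_oblong below 0.007 m and distance of each of opened_tin, opened_jar from where it was at the start of the episode below 0.03 m); the robot touches nothing.
It fails at once if an opened tin or jar is moved more than 30 mm or tipped (distance of any of opened_tin, opened_jar from where it was at the start of the episode above 0.03 m or angle between any of opened_tin, opened_jar's own z axis and vertical above 0.5 rad).
It fails at once if one of the goods is dropped (falls free of the fingers at over 0.8 m/s, that is from more than about 3 cm) ((linear speed of slim_tin above 0.8 m/s and contact force between the fingers and slim_tin below 0.05 N) or (linear speed of jar above 0.8 m/s and contact force between the fingers and jar below 0.05 N) or (linear speed of square_tin above 0.8 m/s and contact force between the fingers and square_tin below 0.05 N) or (linear speed of carton above 0.8 m/s and contact force between the fingers and carton below 0.05 N)).
It also fails if it takes over 128 s, if anything falls off the work surface, if the arm or the gripper's body presses on something with over 40 N, if the wrist force passes 120 N, or if a joint passes its speed limit or range.

## Working session

There is one attempt and no reset: what is moved stays moved. The work goes in short steps, Python scripts to look and compute and a shell command to move; the robot and the scene stay as the last step left them, time stands still between calls to the robot, and variables do not carry over. Pictures are saved under pics/ and viewed, on a budget of 14 in all, crops included, one or two more only if the job needs it, and the job is handed in when it is done.

```bash
mkdir -p pics; python3 - <<'E'
from station import readout, viewer
import cv2
o=readout.get_obs();print(o['t'],o['eef_pos'],o['tool_rot'],o['gripper_width'])
for n in("scene","top"):
    p=viewer.read_camera(n);cv2.imwrite(f"pics/{n}0.png",p["frame"][:,:,::-1]);print(n,p["fx"],p["dist"],p["rvec"],p["tvec"])
    for t in "slim_tin jar square_tin carton opened_tin opened_jar nest_small_round nest_large_round nest_square nest_oblong".split():
        print(t,[(round(float(d["score"]),2),[round(float(x)) for x in d["rect"]]) for d in viewer.search_frame(p,t)[:3]])
E
```

```text
0.0 [0.25248823 0.62532723 0.23029942] [-1.22583602e-04  1.90673930e-01  9.81652966e-01 -9.44142342e-04] 1.0001970395227624
scene 421.6575271777477 [-0.06533534  0.          0.          0.          0.        ] [ 1.56681875  1.97235769 -0.8578974 ] [ 0.08538084 -0.31610684  1.45800782]
slim_tin [(0.57, [444, 190, 28, 41])]
jar [(0.63, [373, 231, 32, 43])]
square_tin [(0.78, [324, 224, 27, 40]), (0.73, [194, 197, 47, 32])]
carton [(0.67, [328, 179, 21, 37])]
opened_tin [(0.73, [452, 234, 33, 42]), (0.53, [245, 177, 45, 32])]
opened_jar [(0.84, [388, 191, 25, 36])]
nest_small_round [(0.96, [230, 203, 46, 32])]
nest_large_round [(0.84, [209, 172, 45, 31])]
nest_square [(0.82, [194, 200, 52, 28]), (0.38, [323, 225, 32, 41])]
nest_oblong [(0.75, [244, 177, 44, 30])]
top 503.9646818723774 [-0.08710783  0.          0.          0.          0.        ] [ 2.17186639 -2.11112443  0.16103912] [-0.0073656   0.51819663  1.3548894 ]
slim_tin [(0.68, [199, 236, 28, 24])]
jar []
square_tin [(0.86, [300, 180, 21, 26])]
carton [(0.72, [307, 237, 14, 33])]
opened_tin [(0.88, [190, 187, 24, 24])]
opened_jar [(0.76, [251, 234, 24, 27])]
nest_small_round [(0.94, [392, 202, 41, 36])]
nest_large_round [(0.88, [431, 238, 42, 38]), (0.26, [308, 236, 16, 29])]
nest_square [(0.88, [431, 202, 38, 36]), (0.53, [393, 202, 40, 36])]
nest_oblong [(0.84, [393, 238, 41, 39]), (0.6, [197, 237, 29, 23])]
```

```bash
python3 - <<'E'
import cv2
a=cv2.imread("pics/top0.png")[150:280,150:480];cv2.imwrite("pics/topc.png",cv2.resize(a,None,fx=2.4,fy=2.4,interpolation=2))
a=cv2.imread("pics/scene0.png")[140:270,160:490];cv2.imwrite("pics/scenec.png",cv2.resize(a,None,fx=2.4,fy=2.4,interpolation=2))
E
```

```text
(no output)
```

View pics/topc.png

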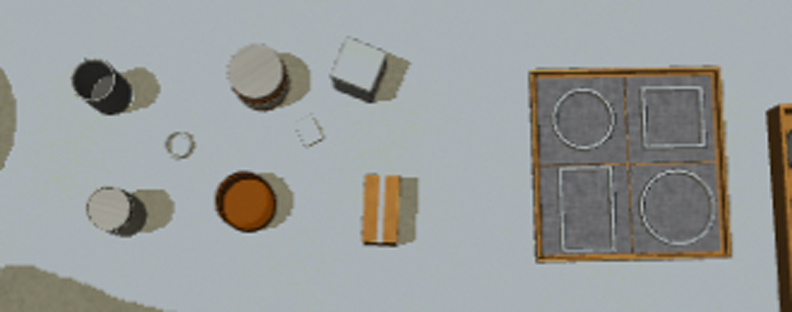

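View pics/scenec.png

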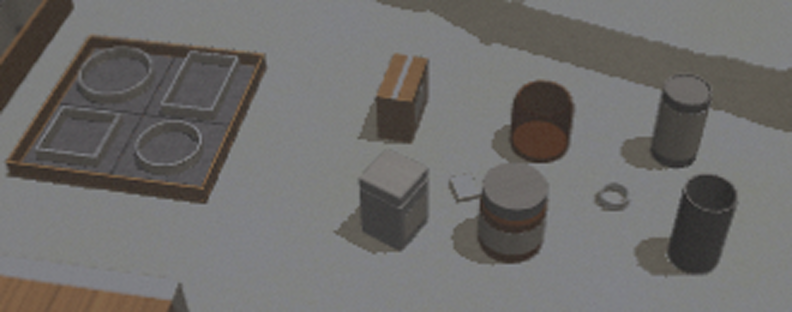

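Top view (crop coordinates): opened tin at (100,85), jar (258,72), square tin (360,65), slim tin (110,208), opened jar (247,203), carton (381,210). Nests: small round (583,118), square (673,117), oblong (587,208), large round (677,206). The scene view agrees.

```bash
cat > h.py <<'E'
import numpy as np,cv2
from scipy.spatial.transform import Rotation as Ro
from station import readout, viewer
def cam(p,o=None):
    """K, dist, R (cam->world), C"""
    K=np.array([[p["fx"],0,p["cx"]],[0,p["fy"],p["cy"]],[0,0,1]])
    if "rvec" in p:
        R=cv2.Rodrigues(np.array(p["rvec"],float))[0].T; C=-R@np.array(p["tvec"]).ravel()
    else:
        T=np.array(p["tool_from_camera"]); Rt=rot(o); R=Rt@T[:3,:3]; C=Rt@T[:3,3]+o["eef_pos"]
    return K,np.array(p["dist"],float),R,C
def rot(o):
    q=np.array(o["tool_rot"]);return Ro.from_quat(q[[1,2,3,0]]).as_matrix()
def w(c,px,z):
    K,d,R,C=c
    u=cv2.undistortPoints(np.array(px,float).reshape(-1,1,2),K,d).reshape(-1,2)
    r=np.c_[u,np.ones(len(u))]@R.T
    return (C+r*((z-C[2])/r[:,2])[:,None])[:,:2]
def pix(c,X):
    K,d,R,C=c
    return cv2.projectPoints(np.array(X,float).reshape(-1,1,3),cv2.Rodrigues(R.T)[0],-R.T@C,K,d)[0].reshape(-1,2)
E
python3 - <<'E'
from h import *
p=viewer.read_camera("top");c=cam(p)
s=viewer.read_camera("scene");cs=cam(s)
print("C",c[3],cs[3]); f=lambda l:np.array(l)/2.4
for n,t,sc,z in [("slim",(110,208),(687,92),.092),("jar",(257,71),(514,187),.078),("sq",(360,65),(396,172),.081),("carton",(381,210),(405,83),.062),("otin",(98,80),(709,193),.092),("ojar",(247,203),None,.04),("sr",(583,118),(170,144),.022),("sqn",(673,117),(77,135),.022),("obl",(587,208),(202,80),.022),("lr",(677,206),(115,73),.022)]:
    print(n,w(c,f(t)+150,z).round(4), w(cs,f(sc)+[160,140],z).round(4) if sc else "")
print("tray",w(c,f([(530,70),(719,67),(731,258),(537,262)])+150,.022).round(4))
print("carton",w(c,f([(364,175),(400,176),(397,245),(362,243)])+150,.062).round(4))
o=readout.get_obs();print(rot(o).round(3))
E
```

```text
C [0.30742443 0.00198991 1.41767188] [1.25478962 0.22481312 0.77971937]
slim [[0.4206 0.3175]] [[0.4293 0.3212]]
jar [[0.582  0.1634]] [[0.5878 0.1665]]
sq [[0.5915 0.047 ]] [[0.5957 0.0529]]
carton [[0.4299 0.0186]] [[0.4445 0.0261]]
otin [[0.564  0.3403]] [[0.5694 0.3458]]
ojar [[0.4355 0.1724]] 
sr [[ 0.5482 -0.2144]] [[ 0.5524 -0.2107]]
sqn [[ 0.5525 -0.3207]] [[ 0.5617 -0.3175]]
obl [[ 0.4425 -0.2196]] [[ 0.4445 -0.2161]]
lr [[ 0.4476 -0.3248]] [[ 0.4546 -0.3217]]
tray [[ 0.6038 -0.1515]
 [ 0.6142 -0.3763]
 [ 0.3887 -0.3878]
 [ 0.3785 -0.1622]]
carton [[ 4.690e-01  3.900e-02]
 [ 4.690e-01 -1.600e-03]
 [ 3.912e-01 -4.000e-04]
 [ 3.923e-01  3.880e-02]]
[[-0.927  0.374 -0.   ]
 [ 0.374  0.927  0.   ]
 [ 0.     0.    -1.   ]]
```

```bash
python3 -m handwheel '[[[-402,-328,-150],[0,0,-22],-1],[[-402,-328,-150],[0,0,-22],-1],[[-402,-328,-150],[0,0,-22],-1],[[-402,-328,-150],[0,0,-22],-1],[[-402,-328,-150],[0,0,-22],-1],[[-402,-328,-150],[0,0,-22],-1],[[-402,-328,-150],[0,0,-22],-1],[[-402,-328,-150],[0,0,-22],-1],[[-402,-328,-150],[0,0,-22],-1],[[-402,-328,-150],[0,0,-22],-1],[[-402,-328,-150],[0,0,-22],-1],[[-402,-328,-150],[0,0,-22],-1],[[-402,-328,-150],[0,0,-22],-1],[[-402,-328,-150],[0,0,-22],-1],[[-402,-328,-150],[0,0,-22],-1],[[-402,-328,-150],[0,0,-22],-1]]'
python3 - <<'E'
from h import *
o=readout.get_obs();p=viewer.read_camera("wrist");c=cam(p,o)
print(np.array(p["tool_from_camera"]).round(3),rot(o).round(3),c[3],p["fx"])
cv2.imwrite("pics/w1.png",p["frame"][:,:,::-1])
H=dict(slim_tin=.092,jar=.078,square_tin=.081,carton=.062,opened_tin=.092,opened_jar=.066)
for t in H: print(t,[(round(float(d["score"]),2),[round(float(x)) for x in d["rect"]]) for d in viewer.search_frame(p,t)[:3]])
E
```

```text
t: 2.53
eef_pos: [0.5023, 0.1718, 0.3811]
tool_rot: [-0.0, -0.0, 1.0, 0.0]
contact_force: [-0.0, 1.3, -0.3]
gripper_width: 1.002
[[-0.    -0.954 -0.3    0.077]
 [ 1.     0.    -0.001 -0.001]
 [ 0.001 -0.3    0.954 -0.143]
 [ 0.     0.     0.     1.   ]] [[-1.    -0.    -0.   ]
 [-0.     1.     0.001]
 [ 0.     0.001 -1.   ]] [0.42538527 0.17100917 0.52450926] 275.5800628401645
slim_tin [(0.83, [416, 111, 46, 36])]
jar [(0.92, [320, 203, 34, 44])]
square_tin [(0.94, [256, 208, 41, 39])]
carton [(0.62, [232, 118, 39, 52]), (0.31, [79, 181, 64, 51])]
opened_tin [(0.93, [421, 193, 43, 42])]
opened_jar [(0.74, [323, 122, 41, 40])]
```

View pics/w1.png

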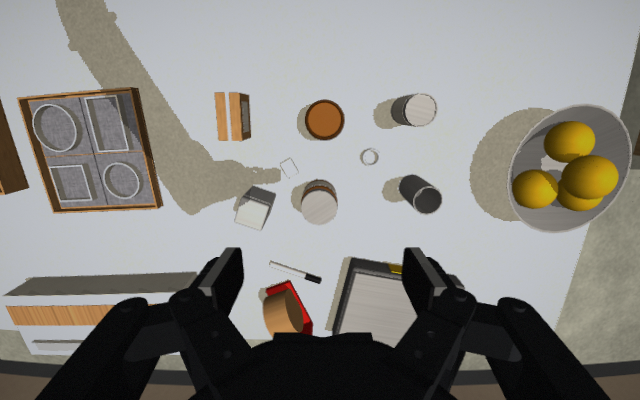

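Wrist view shows all: slim tin (414,110), opened tin (420,195), jar (320,205), square tin (255,208), carton (232,117), opened jar (325,120), tray at (88,150). I'll fit silhouettes to the network masks.

```bash
cat >> h.py <<'E'
from scipy.optimize import minimize
a=np.linspace(0,2*np.pi,48,endpoint=False)
circ=lambda r:np.c_[r*np.cos(a),r*np.sin(a)]
box=lambda x,y:np.array([[x,y],[-x,y],[-x,-y],[x,-y]])/2
prism=lambda q,z0,z1:np.vstack([np.c_[q,0*q[:,0]+z] for z in(z0,z1)])
M=dict(slim_tin=(prism(circ(.025),0,.092),0),jar=(prism(circ(.033),0,.078),0),square_tin=(prism(box(.05,.05),0,.081),1),carton=(prism(box(.076,.04),0,.062),1),
 opened_tin=(prism(circ(.025),0,.092),0),opened_jar=(prism(circ(.033),0,.066),0))
M["jar"]=(np.vstack([prism(circ(.033),0,.058),prism(circ(.0315),.06,.078)]),0)
for n in("small_round","large_round","square","oblong"): M["nest_"+n]=(prism(box(.104,.104),.004,.007),1)
def fit(p,c,name,x0,S=4):
    pts,ny=M[name]; D=viewer.outline_of(p,name); best=None
    for d in D:
        m=cv2.resize(np.array(d["mask"]).astype(np.uint8),None,fx=S,fy=S,interpolation=0)
        def cost(v):
            R=Ro.from_euler("z",v[2]*ny).as_matrix(); X=pts@R.T+[v[0],v[1],0]
            u=pix(c,X); h=cv2.convexHull(u.astype(np.float32)); im=np.zeros_like(m)
            cv2.fillConvexPoly(im,np.round((h*S+S/2-.5)*16).astype(int),1,shift=4)
            return 1-(im&m).sum()/max(1,(im|m).sum())
        for y0 in ([0,.5] if ny else [0]):
            x=np.array([x0[0],x0[1],y0])
            r=minimize(cost,x,method="Nelder-Mead",options=dict(initial_simplex=[x,x+[.012,0,0],x+[0,.012,0],x+[0,0,.2]],xatol=2e-4,fatol=1e-4))
            if best is None or r.fun<best[0]: best=(r.fun,r.x,d["score"])
    return best
E
cat > all.py <<'E'
from h import *
import sys
X0=dict(slim_tin=(.425,.319),jar=(.585,.165),square_tin=(.593,.05),carton=(.435,.022),opened_tin=(.567,.342),opened_jar=(.437,.172),
nest_small_round=(.55,-.213),nest_square=(.556,-.319),nest_oblong=(.443,-.218),nest_large_round=(.45,-.323))
o=readout.get_obs();p=viewer.read_camera(sys.argv[1]);c=cam(p,o)
for n in (sys.argv[2:] or X0):
    b=fit(p,c,n,X0[n])
    print(n,b and (round(1-b[0],3),b[1].round(4),round(float(b[2]),2)))
E
python3 all.py wrist; echo; python3 all.py top
```

```text
slim_tin (np.float64(0.944), array([0.4222, 0.32  , 0.0245]), 0.65)
jar (np.float64(0.947), array([0.5822, 0.1646, 0.046 ]), 0.82)
square_tin (np.float64(0.924), array([0.5948, 0.0472, 1.168 ]), 0.93)
carton (np.float64(0.947), array([ 0.4325,  0.0178, -0.0153]), 0.82)
opened_tin (np.float64(0.958), array([0.566 , 0.3447, 0.0807]), 0.72)
opened_jar (np.float64(0.902), array([0.4388, 0.1743, 0.0032]), 0.76)
nest_small_round (np.float64(0.911), array([ 0.5492, -0.2217,  0.0486]), 0.69)
nest_square (np.float64(0.969), array([ 0.5528, -0.3233,  0.0517]), 0.9)
nest_oblong (np.float64(0.909), array([ 0.4429, -0.2289,  0.0448]), 0.59)
nest_large_round (np.float64(0.953), array([ 0.4471, -0.3294,  0.0497]), 0.92)

slim_tin (np.float64(0.519), array([0.4204, 0.3249, 0.0976]), 0.59)
jar (np.float64(0.226), array([0.5831, 0.1669, 0.0401]), 0.49)
square_tin (np.float64(0.935), array([ 0.5935,  0.0508, -0.3444]), 0.71)
carton (np.float64(0.898), array([ 0.4312,  0.0204, -0.0119]), 0.79)
opened_tin None
opened_jar None
nest_small_round (np.float64(0.973), array([ 0.5488, -0.2132,  0.0495]), 0.67)
nest_square (np.float64(0.953), array([ 0.5547, -0.3202,  0.0313]), 0.56)
nest_oblong (np.float64(0.968), array([ 0.4433, -0.2186,  0.0281]), 0.96)
nest_large_round (np.float64(0.965), array([ 0.448 , -0.3244,  0.0499]), 0.96)
```

```bash
python3 -m handwheel '[[[80,148,160],[0,0,0],-1],[[80,148,160],[0,0,0],-1],[[80,148,160],[0,0,0],-1],[[80,148,160],[0,0,0],-1],[[80,148,160],[0,0,0],-1],[[80,148,160],[0,0,0],-1],[[80,148,160],[0,0,0],-1],[[80,148,160],[0,0,0],-1],[[80,148,160],[0,0,0],-1]]'
python3 all.py wrist slim_tin
```

```text
t: 4.73
eef_pos: [0.4236, 0.3187, 0.222]
tool_rot: [0.001, 0.0, 1.0, 0.0]
contact_force: [0.4, -0.3, 0.6]
gripper_width: 1.001
slim_tin (np.float64(0.963), array([0.4211, 0.3203, 0.1283]), 0.77)
```

```bash
python3 -m handwheel '[[[2,1,80],[0,0,0],-1],[[2,1,80],[0,0,0],-1],[[2,1,110],[0,0,0],-1],[[2,1,140],[0,0,0],-1],[[2,1,170],[0,0,0],-1],[[2,1,170],[0,0,0],-1],[[2,1,170],[0,0,0],-1],[[2,1,170],[0,0,0],1],[[2,1,170],[0,0,0],1],[[2,1,170],[0,0,0],1],[[2,1,170],[0,0,0],1],[[2,1,170],[0,0,0],1],[[2,1,170],[0,0,0],1],[[2,1,170],[0,0,0],1],[[2,1,170],[0,0,0],1]]' 50
python3 -m handwheel '[[[0,0,0],[0,0,0],1],[[0,0,0],[0,0,0],1],[[0,0,-20],[0,0,0],1],[[0,0,-40],[0,0,0],1],[[0,0,-80],[0,0,0],1],[[0,0,-120],[0,0,0],1],[[0,0,-160],[0,0,0],1],[[0,0,-160],[0,0,0],1],[[0,0,-160],[0,0,0],1]]' 50
```

```text
t: 6.08
eef_pos: [0.4219, 0.3211, 0.0535]
tool_rot: [0.001, 0.0, 1.0, 0.001]
contact_force: [-1.5, -1.8, 8.4]
gripper_width: 0.571
t: 6.83
eef_pos: [0.422, 0.3214, 0.2148]
tool_rot: [0.003, -0.0, 1.0, 0.003]
contact_force: [-0.5, -0.3, -3.3]
gripper_width: 0.575
```

```bash
python3 -m handwheel '[[[-6,-20,-30],[0,0,0],1],[[-13,-55,-30],[0,0,0],1],[[-22,-95,-30],[0,0,0],1],[[-127,-536,-30],[0,0,0],1],[[-127,-536,-30],[0,0,0],1],[[-127,-536,-30],[0,0,0],1],[[-127,-536,-30],[0,0,0],1],[[-127,-536,-30],[0,0,0],1],[[-127,-536,-30],[0,0,0],1],[[-127,-536,-30],[0,0,0],1],[[-127,-536,-30],[0,0,0],1],[[-127,-536,-30],[0,0,0],1],[[-127,-536,-30],[0,0,0],1],[[-127,-536,-30],[0,0,0],1],[[-127,-536,-30],[0,0,0],1],[[-127,-536,-30],[0,0,0],1],[[-127,-536,-30],[0,0,0],1],[[-127,-536,-30],[0,0,0],1],[[-127,-536,-30],[0,0,0],1]]'
python3 all.py wrist nest_small_round nest_square nest_oblong nest_large_round
python3 - <<'E'
from h import *
o=readout.get_obs();p=viewer.read_camera("wrist");f=p["frame"][:,:,::-1].copy();c=cam(p,o)
# predicted rim circle at top
for q,z,ctr in ((circ(.033),.022,(.549,-.215)),(circ(.041),.022,(.448,-.3265))):
    u=pix(c,np.c_[q+ctr,0*a+z]);cv2.polylines(f,[u.round().astype(int)],True,(0,0,255),1)
cv2.imwrite("pics/w2.png",f)
E
```

```text
t: 8.42
eef_pos: [0.5476, -0.2138, 0.2408]
tool_rot: [-0.0, -0.001, 1.0, 0.001]
contact_force: [0.4, 0.5, -2.2]
gripper_width: 0.571
nest_small_round (np.float64(0.822), array([ 0.5484, -0.2162,  0.0418]), 0.71)
nest_square (np.float64(0.976), array([ 0.553 , -0.3221,  0.0473]), 0.88)
nest_oblong (np.float64(0.985), array([ 0.4426, -0.2209,  0.0528]), 0.73)
nest_large_round (np.float64(0.979), array([ 0.4472, -0.3274,  0.0412]), 0.64)
```

View pics/w2.png

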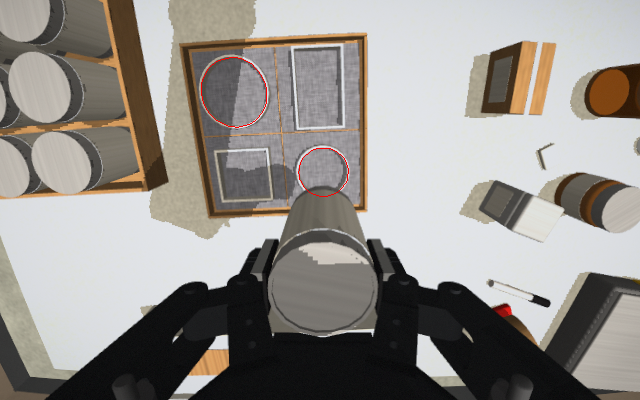

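```bash
python3 -m handwheel '[[[-1,-2,30],[0,0,0],1],[[-1,-2,65],[0,0,0],1],[[-1,-2,100],[0,0,0],1],[[-1,-2,130],[0,0,0],1],[[-1,-2,150],[0,0,0],1],[[-1,-2,160],[0,0,0],1],[[-1,-2,166],[0,0,0],1],[[-1,-2,171],[0,0,0],1],[[-1,-2,175],[0,0,0],1],[[-1,-2,178],[0,0,0],1],[[-1,-2,180],[0,0,0],1],[[-1,-2,180],[0,0,0],1],[[-1,-2,180],[0,0,0],1]]'
```

```text
t: 9.8
eef_pos: [0.549, -0.2179, 0.0618]
tool_rot: [0.0, -0.0, 1.0, -0.0]
contact_force: [0.7, 0.2, -1.7]
gripper_width: 0.573
```

```bash
python3 -m handwheel '[[[0,0,1],[0,0,0],1],[[0,0,2],[0,0,0],1],[[0,0,2],[0,0,0],1],[[0,0,2],[0,0,0],0.2],[[0,0,2],[0,0,0],-0.7],[[0,0,2],[0,0,0],-0.7],[[0,0,2],[0,0,0],-0.7],[[0,0,2],[0,0,0],-0.7],[[0,0,2],[0,0,0],-0.7],[[0,0,-20],[0,0,0],-0.7],[[0,0,-50],[0,0,0],-1],[[0,0,-90],[0,0,0],-1],[[0,0,-130],[0,0,0],-1],[[0,0,-170],[0,0,0],-1],[[0,0,-170],[0,0,0],-1],[[0,0,-170],[0,0,0],-1]]'
python3 - <<'E'
from h import *
p=viewer.read_camera("wrist");cv2.imwrite("pics/w3.png",p["frame"][:,:,::-1])
E
```

```text
t: 11.13
eef_pos: [0.5502, -0.2184, 0.234]
tool_rot: [0.003, -0.0, 1.0, -0.0]
contact_force: [1.2, 0.5, -0.6]
gripper_width: 0.999
```

View pics/w3.png

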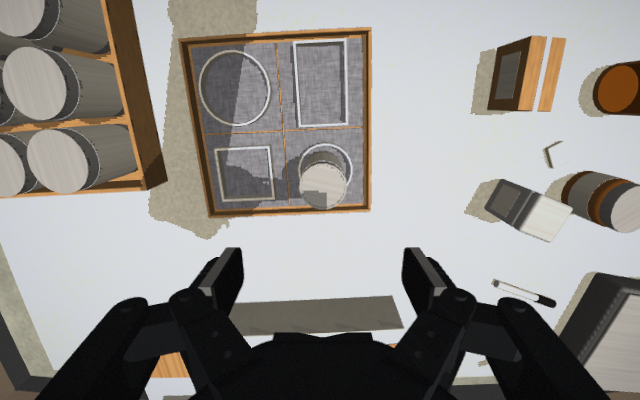

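Slim tin stands in its nest (323,180). On to the jar.

```bash
python3 -m handwheel '[[[-33,383,10],[0,0,0],-1],[[-33,383,10],[0,0,0],-1],[[-33,383,10],[0,0,0],-1],[[-33,383,10],[0,0,0],-1],[[-33,383,10],[0,0,0],-1],[[-33,383,10],[0,0,0],-1],[[-33,383,10],[0,0,0],-1],[[-33,383,10],[0,0,0],-1],[[-33,383,10],[0,0,0],-1],[[-33,383,10],[0,0,0],-1],[[-33,383,10],[0,0,0],-1],[[-33,383,10],[0,0,0],-1],[[-33,383,10],[0,0,0],-1]]'
python3 all.py wrist jar square_tin carton; python3 all.py wrist jar
```

```text
t: 12.27
eef_pos: [0.5811, 0.1633, 0.22]
tool_rot: [-0.001, 0.001, 1.0, -0.001]
contact_force: [0.5, -1.4, -0.4]
gripper_width: 1.0
jar (np.float64(0.954), array([0.583 , 0.1654, 0.1439]), 0.85)
square_tin (np.float64(0.924), array([ 0.5943,  0.048 , -0.426 ]), 0.8)
carton (np.float64(0.975), array([ 0.432 ,  0.0179, -0.0155]), 0.87)
jar (np.float64(0.946), array([0.5826, 0.1651, 0.0418]), 0.58)
```

```bash
python3 -m handwheel '[[[-1,1,40],[0,0,0],-1],[[-1,1,80],[0,0,0],-1],[[-1,1,105],[0,0,0],-1],[[-1,1,130],[0,0,0],-1],[[-1,1,160],[0,0,0],-1],[[-1,1,192],[0,0,0],-1],[[-1,1,192],[0,0,0],-1],[[-1,1,192],[0,0,0],-1],[[-1,1,192],[0,0,0],1],[[-1,1,192],[0,0,0],1],[[-1,1,192],[0,0,0],1],[[-1,1,192],[0,0,0],1],[[-1,1,192],[0,0,0],1],[[-1,1,192],[0,0,0],1],[[-1,1,192],[0,0,0],1],[[-1,1,192],[0,0,0],1]]' 50
python3 -m handwheel '[[[0,0,-10],[0,0,0],1],[[0,0,-25],[0,0,0],1],[[0,0,-50],[0,0,0],1],[[0,0,-90],[0,0,0],1],[[0,0,-130],[0,0,0],1],[[0,0,-170],[0,0,0],1],[[0,0,-200],[0,0,0],1],[[0,0,-200],[0,0,0],1],[[0,0,-200],[0,0,0],1]]'
```

```text
t: 13.9
eef_pos: [0.5846, 0.1665, 0.0321]
tool_rot: [0.002, 0.0, 1.0, 0.001]
contact_force: [-0.9, -0.5, 7.2]
gripper_width: 0.743
t: 14.65
eef_pos: [0.5836, 0.1666, 0.2324]
tool_rot: [0.002, -0.0, 1.0, 0.001]
contact_force: [-0.4, 0.1, -3.1]
gripper_width: 0.748
```

```bash
python3 -m handwheel '[[[5,-20,0],[0,0,0],1],[[15,-50,0],[0,0,0],1],[[25,-90,0],[0,0,0],1],[[135,-493,0],[0,0,0],1],[[135,-493,0],[0,0,0],1],[[135,-493,0],[0,0,0],1],[[135,-493,0],[0,0,0],1],[[135,-493,0],[0,0,0],1],[[135,-493,0],[0,0,0],1],[[135,-493,0],[0,0,0],1],[[135,-493,0],[0,0,0],1],[[135,-493,0],[0,0,0],1],[[135,-493,0],[0,0,0],1],[[135,-493,0],[0,0,0],1],[[135,-493,0],[0,0,0],1],[[135,-493,0],[0,0,0],1],[[135,-493,0],[0,0,0],1],[[135,-493,0],[0,0,0],1]]'
python3 -m handwheel '[[[0,0,30],[0,0,0],1],[[0,0,65],[0,0,0],1],[[0,0,100],[0,0,0],1],[[0,0,130],[0,0,0],1],[[0,0,145],[0,0,0],1],[[0,0,145],[0,0,0],1],[[0,0,145],[0,0,0],1],[[0,0,145],[0,0,0],1]]'
```

```text
t: 16.15
eef_pos: [0.4483, -0.3248, 0.2287]
tool_rot: [-0.0, -0.002, 1.0, 0.001]
contact_force: [0.2, 0.5, -2.0]
gripper_width: 0.745
t: 16.82
eef_pos: [0.4489, -0.3268, 0.0855]
tool_rot: [0.001, -0.001, 1.0, -0.0]
contact_force: [0.3, 0.4, -2.0]
gripper_width: 0.749
```

```bash
python3 -m handwheel '[[[0,0,15],[0,0,0],1],[[0,0,27],[0,0,0],1],[[0,0,35],[0,0,0],1],[[0,0,40],[0,0,0],1],[[0,0,43],[0,0,0],1],[[0,0,45],[0,0,0],1],[[0,0,46],[0,0,0],1],[[0,0,47],[0,0,0],1],[[0,0,47],[0,0,0],1],[[0,0,47],[0,0,0],1]]'
```

```text
t: 17.65
eef_pos: [0.4477, -0.3269, 0.039]
tool_rot: [0.0, 0.0, 1.0, 0.0]
contact_force: [-5.8, 3.9, 15.6]
gripper_width: 0.747
```

```bash
python3 -m handwheel '[[[0,0,0],[0,0,0],0],[[0,0,0],[0,0,0],-0.9],[[0,0,0],[0,0,0],-0.9],[[0,0,0],[0,0,0],-0.9],[[0,0,0],[0,0,0],-0.9],[[0,0,0],[0,0,0],-0.9],[[0,0,-20],[0,0,0],-1],[[0,0,-50],[0,0,0],-1],[[0,0,-90],[0,0,0],-1],[[0,0,-130],[0,0,0],-1],[[0,0,-170],[0,0,0],-1],[[0,0,-195],[0,0,0],-1],[[0,0,-195],[0,0,0],-1],[[0,0,-195],[0,0,0],-1]]'
python3 - <<'E'
from h import *
o=readout.get_obs();p=viewer.read_camera("wrist");f=p["frame"][:,:,::-1].copy()
cv2.imwrite("pics/w4.png",f)
E
```

```text
t: 18.82
eef_pos: [0.4486, -0.3272, 0.2338]
tool_rot: [0.002, -0.0, 1.0, -0.001]
contact_force: [-0.1, 0.9, -1.1]
gripper_width: 1.002
```

View pics/w4.png

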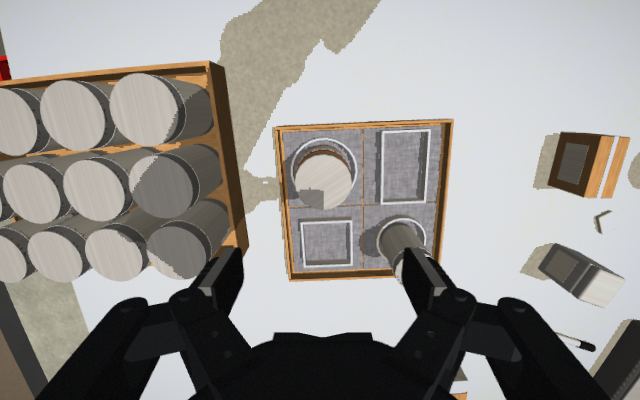

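Jar seated in the large round nest (325,175). Next the square tin.

```bash
python3 -m handwheel '[[[-145,375,10],[0,0,23],-1],[[-145,375,10],[0,0,23],-1],[[-145,375,10],[0,0,23],-1],[[-145,375,10],[0,0,23],-1],[[-145,375,10],[0,0,23],-1],[[-145,375,10],[0,0,23],-1],[[-145,375,10],[0,0,23],-1],[[-145,375,10],[0,0,23],-1],[[-145,375,10],[0,0,23],-1],[[-145,375,10],[0,0,23],-1],[[-145,375,10],[0,0,23],-1],[[-145,375,10],[0,0,23],-1],[[-145,375,10],[0,0,23],-1],[[-145,375,10],[0,0,23],-1]]'
python3 all.py wrist square_tin; python3 all.py wrist square_tin
python3 - <<'E'
from h import *
o=readout.get_obs();print(rot(o)[:2,:2].round(4));p=viewer.read_camera("wrist");c=cam(p,o);f=p["frame"][:,:,::-1].copy()
R=Ro.from_euler("z",-.4).as_matrix()[:2,:2]
u=pix(c,np.c_[box(.05,.05)@R.T+[.5945,.048],[.081]*4]);cv2.polylines(f,[u.round().astype(int)],True,(0,0,255),1)
cv2.imwrite("pics/w5.png",f)
E
```

```text
t: 20.03
eef_pos: [0.5918, 0.0463, 0.2213]
tool_rot: [-0.001, 0.2, 0.98, -0.001]
contact_force: [0.4, 0.0, -0.4]
gripper_width: 0.999
square_tin None
square_tin (np.float64(0.933), array([ 0.5929,  0.0482, -0.3744]), 0.61)
[[-0.9197  0.3925]
 [ 0.3925  0.9197]]
```

View pics/w5.png

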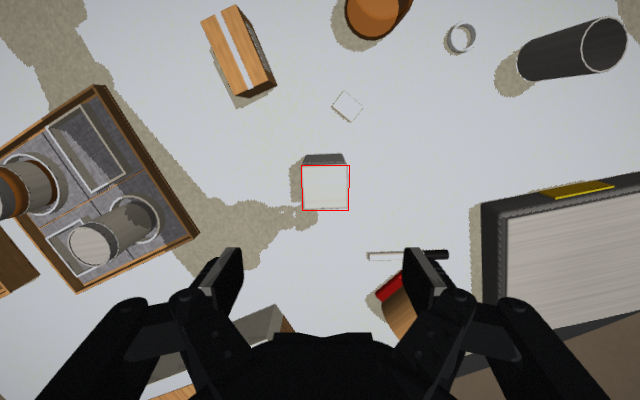

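```bash
python3 -m handwheel '[[[0,0,40],[0,0,0],-1],[[0,0,80],[0,0,0],-1],[[0,0,105],[0,0,0],-1],[[0,0,130],[0,0,0],-1],[[0,0,160],[0,0,0],-1],[[0,0,181],[0,0,0],-1],[[0,0,181],[0,0,0],-1],[[0,0,181],[0,0,0],-1],[[0,0,181],[0,0,0],1],[[0,0,181],[0,0,0],1],[[0,0,181],[0,0,0],1],[[0,0,181],[0,0,0],1],[[0,0,181],[0,0,0],1],[[0,0,181],[0,0,0],1],[[0,0,181],[0,0,0],1],[[0,0,181],[0,0,0],1],[[0,0,181],[0,0,0],1],[[0,0,181],[0,0,0],1]]' 50
python3 -m handwheel '[[[0,0,-10],[0,0,0],1],[[0,0,-25],[0,0,0],1],[[0,0,-50],[0,0,0],1],[[0,0,-90],[0,0,0],1],[[0,0,-130],[0,0,0],1],[[0,0,-170],[0,0,0],1],[[0,0,-190],[0,0,0],1],[[0,0,-190],[0,0,0],1],[[0,0,-190],[0,0,0],1]]'
```

```text
t: 21.78
eef_pos: [0.594, 0.0485, 0.0432]
tool_rot: [0.001, 0.199, 0.98, 0.001]
contact_force: [-0.3, -0.1, 5.2]
gripper_width: 0.583
t: 22.53
eef_pos: [0.5932, 0.0484, 0.2332]
tool_rot: [0.001, 0.199, 0.98, 0.001]
contact_force: [0.4, 0.7, -1.5]
gripper_width: 0.581
```

```bash
python3 -m handwheel '[[[-6,-20,0],[0,0,-3],1],[[-15,-50,0],[0,0,-8],1],[[-27,-90,0],[0,0,-14],1],[[-108,-357,0],[0,0,-26],1],[[-108,-357,0],[0,0,-26],1],[[-108,-357,0],[0,0,-26],1],[[-108,-357,0],[0,0,-26],1],[[-108,-357,0],[0,0,-26],1],[[-108,-357,0],[0,0,-26],1],[[-108,-357,0],[0,0,-26],1],[[-108,-357,0],[0,0,-26],1],[[-108,-357,0],[0,0,-26],1],[[-108,-357,0],[0,0,-26],1],[[-108,-357,0],[0,0,-26],1],[[-108,-357,0],[0,0,-26],1]]'
python3 -m handwheel '[[[0,0,30],[0,0,0],1],[[0,0,65],[0,0,0],1],[[0,0,100],[0,0,0],1],[[0,0,120],[0,0,0],1],[[0,0,130],[0,0,0],1],[[0,0,130],[0,0,0],1],[[0,0,130],[0,0,0],1],[[0,0,130],[0,0,0],1]]'
```

```text
t: 23.78
eef_pos: [0.5531, -0.3205, 0.2306]
tool_rot: [-0.0, -0.028, 1.0, 0.001]
contact_force: [1.1, 0.4, -1.6]
gripper_width: 0.581
t: 24.45
eef_pos: [0.554, -0.323, 0.1032]
tool_rot: [0.001, -0.026, 1.0, -0.001]
contact_force: [-0.6, -0.0, -1.6]
gripper_width: 0.583
```

```bash
python3 -m handwheel '[[[0,0,15],[0,0,0],1],[[0,0,30],[0,0,0],1],[[0,0,40],[0,0,0],1],[[0,0,46],[0,0,0],1],[[0,0,50],[0,0,0],1],[[0,0,52],[0,0,0],1],[[0,0,53],[0,0,0],1],[[0,0,54],[0,0,0],1],[[0,0,54],[0,0,0],1],[[0,0,54],[0,0,0],1]]'
```

```text
t: 25.28
eef_pos: [0.5531, -0.3228, 0.0502]
tool_rot: [0.001, -0.026, 1.0, 0.0]
contact_force: [-6.7, 5.2, 16.3]
gripper_width: 0.582
```

Seated. I'll release, rise, and go to the carton (its x-axis at about -0.8°).

```bash
python3 -m handwheel '[[[0,0,0],[0,0,0],0.1],[[0,0,0],[0,0,0],-0.7],[[0,0,0],[0,0,0],-0.7],[[0,0,0],[0,0,0],-0.7],[[0,0,0],[0,0,0],-0.7],[[0,0,0],[0,0,0],-0.7],[[0,0,-20],[0,0,0],-0.8],[[0,0,-50],[0,0,0],-1],[[0,0,-90],[0,0,0],-1],[[0,0,-130],[0,0,0],-1],[[0,0,-170],[0,0,0],-1],[[0,0,-180],[0,0,0],-1],[[0,0,-180],[0,0,0],-1],[[0,0,-180],[0,0,0],-1]]'
python3 - <<'E'
from h import *
o=readout.get_obs();R=rot(o);X=R[:2,:2].T@(np.array([.432,.018])-o["eef_pos"][:2]);print(X*1000,np.degrees(np.arctan2(R[1,1],R[0,1])))
p=viewer.read_camera("wrist");cv2.imwrite("pics/w6.png",p["frame"][:,:,::-1])
E
```

```text
t: 26.45
eef_pos: [0.5529, -0.3226, 0.2276]
tool_rot: [0.001, -0.026, 1.0, -0.0]
contact_force: [0.4, 1.1, -0.5]
gripper_width: 0.999
[102.77509333 346.44323939] 93.01759873740639
```

View pics/w6.png

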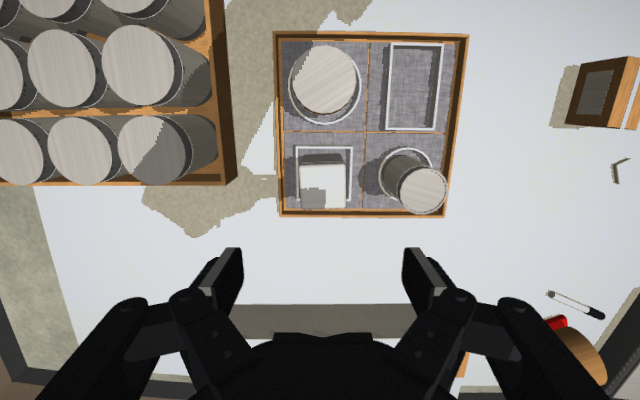

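```bash
python3 -m handwheel '[[[101,346,20],[0,0,4],-1],[[101,346,20],[0,0,4],-1],[[101,346,20],[0,0,4],-1],[[101,346,20],[0,0,4],-1],[[101,346,20],[0,0,4],-1],[[101,346,20],[0,0,4],-1],[[101,346,20],[0,0,4],-1],[[101,346,20],[0,0,4],-1],[[101,346,20],[0,0,4],-1],[[101,346,20],[0,0,4],-1],[[101,346,20],[0,0,4],-1],[[101,346,20],[0,0,4],-1],[[101,346,20],[0,0,4],-1]]'
python3 all.py wrist carton; python3 all.py wrist carton
python3 - <<'E'
from h import *
o=readout.get_obs();R=rot(o);print(np.degrees(np.arctan2(R[1,1],R[0,1])),o["eef_pos"])
E
```

```text
t: 27.58
eef_pos: [0.4336, 0.0163, 0.2067]
tool_rot: [-0.001, 0.01, 1.0, -0.0]
contact_force: [-0.9, 0.3, 0.1]
gripper_width: 1.001
carton (np.float64(0.976), array([ 0.4323,  0.0185, -0.0201]), 0.79)
carton (np.float64(0.957), array([ 0.4324,  0.0186, -0.0149]), 0.61)
88.88994144390752 [0.43382698 0.0167007  0.2071565 ]
```

```bash
python3 -m handwheel '[[[0,1,40],[0,0,0],-1],[[0,1,80],[0,0,0],-1],[[0,1,110],[0,0,0],-1],[[0,1,140],[0,0,0],-1],[[0,1,165],[0,0,0],-1],[[0,1,179],[0,0,0],-1],[[0,1,179],[0,0,0],-1],[[0,1,179],[0,0,0],1],[[0,1,179],[0,0,0],1],[[0,1,179],[0,0,0],1],[[0,1,179],[0,0,0],1],[[0,1,179],[0,0,0],1],[[0,1,179],[0,0,0],1],[[0,1,179],[0,0,0],1],[[0,1,179],[0,0,0],1],[[0,1,179],[0,0,0],1],[[0,1,179],[0,0,0],1],[[0,1,179],[0,0,0],1],[[0,1,179],[0,0,0],1]]' 50
python3 -m handwheel '[[[0,0,-10],[0,0,0],1],[[0,0,-25],[0,0,0],1],[[0,0,-50],[0,0,0],1],[[0,0,-90],[0,0,0],1],[[0,0,-130],[0,0,0],1],[[0,0,-170],[0,0,0],1],[[0,0,-190],[0,0,0],1],[[0,0,-190],[0,0,0],1],[[0,0,-190],[0,0,0],1]]'
```

```text
t: 29.37
eef_pos: [0.4347, 0.0189, 0.0295]
tool_rot: [0.001, 0.009, 1.0, 0.0]
contact_force: [-1.3, 0.7, 6.1]
gripper_width: 0.462
t: 30.12
eef_pos: [0.434, 0.0188, 0.2198]
tool_rot: [0.002, 0.009, 1.0, 0.001]
contact_force: [0.0, -0.3, -1.3]
gripper_width: 0.462
```

```bash
python3 -m handwheel '[[[-1,-20,0],[0,0,-1],1],[[-3,-50,0],[0,0,-2],1],[[-6,-90,0],[0,0,-3],1],[[-15,-240,0],[0,0,-4],1],[[-15,-240,0],[0,0,-4],1],[[-15,-240,0],[0,0,-4],1],[[-15,-240,0],[0,0,-4],1],[[-15,-240,0],[0,0,-4],1],[[-15,-240,0],[0,0,-4],1],[[-15,-240,0],[0,0,-4],1],[[-15,-240,0],[0,0,-4],1]]'
python3 -m handwheel '[[[0,0,30],[0,0,0],1],[[0,0,65],[0,0,0],1],[[0,0,100],[0,0,0],1],[[0,0,120],[0,0,0],1],[[0,0,130],[0,0,0],1],[[0,0,130],[0,0,0],1],[[0,0,130],[0,0,0],1],[[0,0,130],[0,0,0],1]]'
```

```text
t: 31.03
eef_pos: [0.444, -0.22, 0.2174]
tool_rot: [-0.001, -0.027, 1.0, 0.001]
contact_force: [-0.1, 0.1, -2.0]
gripper_width: 0.46
t: 31.7
eef_pos: [0.4457, -0.2217, 0.0896]
tool_rot: [0.001, -0.027, 1.0, -0.0]
contact_force: [-0.2, -1.1, -1.9]
gripper_width: 0.462
```

```bash
python3 -m handwheel '[[[1,0,15],[0,0,0],1],[[1,0,30],[0,0,0],1],[[1,0,40],[0,0,0],1],[[1,0,46],[0,0,0],1],[[1,0,50],[0,0,0],1],[[1,0,52],[0,0,0],1],[[1,0,53],[0,0,0],1],[[1,0,54],[0,0,0],1],[[1,0,54],[0,0,0],1],[[1,0,54],[0,0,0],1]]'
```

```text
t: 32.53
eef_pos: [0.4438, -0.2217, 0.0365]
tool_rot: [0.001, -0.026, 1.0, 0.001]
contact_force: [-7.7, 5.2, 24.5]
gripper_width: 0.462
```

```bash
python3 -m handwheel '[[[0,0,0],[0,0,0],0.3],[[0,0,0],[0,0,0],-0.5],[[0,0,0],[0,0,0],-0.5],[[0,0,0],[0,0,0],-0.5],[[0,0,0],[0,0,0],-0.5],[[0,0,0],[0,0,0],-0.5],[[0,0,-20],[0,0,0],-0.5],[[0,0,-50],[0,0,0],-0.5],[[0,0,-90],[0,0,0],-0.5],[[0,0,-130],[0,0,0],-1],[[-30,0,-170],[0,0,0],-1],[[-50,0,-210],[0,0,0],-1],[[-50,0,-250],[0,0,0],-1],[[-50,0,-250],[0,0,0],-1],[[-50,0,-250],[0,0,0],-1],[[-50,0,-250],[0,0,0],-1]]'
cat > fin.py <<'E'
from h import *
o=readout.get_obs();p=viewer.read_camera("wrist");c=cam(p,o)
cv2.imwrite("pics/w7.png",p["frame"][:,:,::-1])
for n,x in dict(slim_tin=(.5482,-.2163),jar=(.4474,-.3271),square_tin=(.5532,-.3221),carton=(.4424,-.2213)).items():
    M[n]=(M[n][0]+[0,0,.007],M[n][1]); b=fit(p,c,n,x)
    print(n,b and (round(1-b[0],3),b[1].round(4),"off mm",(1000*(b[1][:2]-x)).round(1)))
E
python3 fin.py; python3 all.py wrist opened_jar opened_tin
```

```text
t: 33.87
eef_pos: [0.4932, -0.2189, 0.2841]
tool_rot: [0.0, -0.026, 1.0, 0.0]
contact_force: [0.8, -0.2, -1.3]
gripper_width: 1.002
slim_tin (np.float64(0.942), array([ 0.5499, -0.2185,  0.0488]), 'off mm', array([ 1.7, -2.2]))
jar (np.float64(0.968), array([ 0.4462, -0.3276,  0.0989]), 'off mm', array([-1.2, -0.5]))
square_tin (np.float64(0.943), array([ 0.554 , -0.3233,  0.0875]), 'off mm', array([ 0.8, -1.2]))
carton (np.float64(0.972), array([ 0.4422, -0.2225,  0.0449]), 'off mm', array([-0.2, -1.2]))
opened_jar (np.float64(0.9), array([0.4386, 0.1705, 0.0246]), 0.92)
opened_tin (np.float64(0.956), array([0.5657, 0.3474, 0.0332]), 0.65)
```

View pics/w7.png

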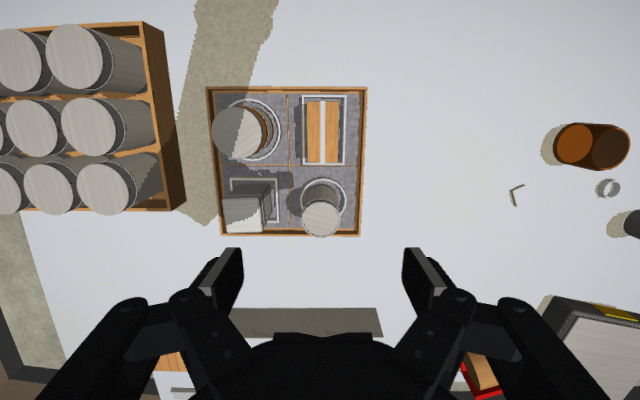

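All four stand in their nests: jar (245,130), carton (324,130), square tin (248,205), slim tin (322,205). The opened tin and jar haven't moved.

```bash
python3 -c "
from station import bot
print(bot.hand_in())"
```

```text
the job is handed in; nothing more can be done
None
```

All four sealed goods are in their own nests, each lowered to the nest floor before release, and I handed the job in at about 34 s of the 128 s allowed.

- **Placement:** my last wrist-camera fit put each item within 3 mm of its nest's centre (slim tin 2.8 mm, the other three 1.2–1.5 mm). The limit is 13 mm. The final picture shows all four upright.
- **Seating:** for the jar, square tin and carton, contact forces of 16–25 N confirmed they were on the floor before I opened the fingers. I released the slim tin after lowering to the computed floor height, without checking the force there first. The later pictures show it standing in the nest.
- **Opened tin and jar:** I never touched them. The last fit agrees with their first measured positions to within 4 mm, which is camera error, against the 30 mm limit.
- **Failed or disagreeing checks:** the networks missed some items in the top view and once missed the square tin from the wrist. Positions from the scene and top cameras differed by about 4–16 mm, so I relied on the wrist camera. No final check failed.

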